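# Put the washed rheometer measuring heads away in their foam tiles

## Robot

A 6-joint arm with a two-finger parallel gripper is mounted at the origin on the work surface. World frame = base frame: x ahead of the robot, y to its left, z up, the work surface at z = 0. Lengths are in m, angles in rad, forces in N, time in s.
With the tool pointing down it reaches from about 0.35 to 0.975 m from the base axis. Payload 17.4 kg.
Tool frame: the origin (TCP) lies midway between the tips of the shut fingers; the grasp point (between the pads) lies r.tcp_to_grasp behind it (r.tcp_to_grasp is the distance from the TCP to the grasp point, in m); x points along the fingers, y is the direction in which the jaws open and shut, and the axes are right-handed (so a half turn about x gives the same grasp; the last joint's range is limited). The gripper opens to 85 mm and grips with 20 to 120 N. Pads are 22 mm wide; open, the fingers measure 114 mm over their backs; the gripper's body (76 mm by 85 mm) begins 54 mm behind the grasp point. The pads swing forward as they close: fully open they stand 13 mm farther back than shut.
Start: joints at [1.257, 0.116, 1.442, -0, 1.584, -0.038], TCP at [0.184, 0.649, 0.231] pointing down, gripper open.
Joint ranges: [-2.83, 2.83], [-0.83, 2.19], [0.07, 2.5], [-1.14, 4.28], [0.01, 3], [-2.97, 2.97]. Speed limits (rad/s): [1.89, 1.89, 2.22, 3.14, 3.14, 3.14].

## Interface

Orientations are given as a unit quaternion [x, y, z, w].
In Python, from rig import r, kin, capture, get_calibration, status gives the robot as it stands. Calls block until the motion is done:
- r.move_to(position, orientation): joint-space move of the TCP to a pose.
- r.servo_line(position, ori=None, speed=0.15, force_limit=None): straight line of the TCP; ori=None keeps the orientation; speed is the mean speed in m/s. With force_limit (N) it stops when the force on the tool has changed by that much, and returns True; else False.
- r.move_j(angles): joint-space move.
- r.open_gripper() and r.close_gripper(squeeze=None): open the fingers fully, or close them until they stop; squeeze is the grip in N (None keeps the last).
- r.pause(seconds).
- kin.inverse_kinematics(position, orientation): joint angles nearest the present ones, or None.
- capture(name): name is "side" or "top" or "wrist"; returns the picture (384x512x3 uint8, blue, green, red); there is no depth.
- get_calibration(name): a dict with "K" (3x3 intrinsics, pixels), "R" (3x3) and "t" (3): a world point X has camera coordinates R X + t; the wrist camera has in their place "T_tool_cam" (4x4, takes a point from camera to tool coordinates, whose origin is the TCP and whose axes are the tool frame's). Camera axes: x right, y down, z forward; pixel columns grow to the right and rows downward; lengths in m; the calibration is good to about 2 mm. The wrist camera is an equidistant fisheye: a pixel r from the principal point sees the ray r / f radians off the axis. A picture is of the moment at which its call begins: read the wrist's pose just before it. get_calibration takes no time and is no camera call.
A pose or a line that the arm cannot do raises r.PlanningError and nothing moves.
- r.hand_in(): hands the job in, once; it reports no verdict.
Readings, each from a call of its own:
- status.get_time_s(): time.
- status.get_joint_pos(): joint angles.
- status.get_qvel(): joint speeds.
- status.get_joint_torque(): joint torques, N m.
- status.get_eef_pos(): TCP position.
- status.get_ee_rot(): TCP orientation.
- status.get_force(): force on the tool from outside, world axes, zero at the start.
- status.get_ft_torque(): the same for the moment, N m.
- status.get_opening(): finger opening in m.
Only numpy, scipy, OpenCV 4.12 (cv2) and the standard library are available. Lean on these libraries where they do the work, as an engineer would, in place of code of your own. Each camera call takes 0.05 s, during which the arm holds its last target. There are 200 camera calls.

## Task

Put the four washed measuring heads away: stand each one upright, shaft up, down on the floor of the foam tile whose cut-out has its own shape and size (plate in the large round one, cylinder bob in the small round one, vane in the cross, clamp in the rectangle). Lower them in rather than dropping them, do not knock any over, and leave the beaker and the jar where they stand.

Things in the scene. Friction and masses are not known exactly. Their poses are not given: they have to be found in the camera images.
- plate_head: Plate measuring head, steel: its foot is a flat round plate, 60 mm in diameter, 7 mm thick. About 0.2 kg. Above it a 12 mm shaft, then a round dark hub 24 mm wide from 78 to 98 mm above the origin, to grip from any side; top at 100 mm. Origin: centre of the underside, z up the shaft; at the start 2 mm above the bench (grey mat). Loose.
- bob_head: Cylinder (bob) measuring head, steel: its foot is an upright cylinder, 39 mm in diameter, 45 mm tall. About 0.22 kg. Above it a 12 mm shaft, then a round dark hub 24 mm wide from 78 to 98 mm above the origin, to grip from any side; top at 100 mm. Origin: centre of the underside, z up the shaft; at the start 2 mm above the bench (grey mat). Loose.
- vane_head: Four-bladed vane measuring head, steel: its foot is a cross 56 mm from tip to tip, blades 4 mm thick, 42 mm tall, along its x and y. About 0.14 kg. Above it a 12 mm shaft, then a round dark hub 24 mm wide from 78 to 98 mm above the origin, to grip from any side; top at 100 mm. Origin: centre of the underside, z up the shaft; at the start 2 mm above the bench (grey mat). Loose.
- clamp_head: Torsion-bar clamp measuring head, steel: its foot is a block 60 mm along its x, 26 mm along its y, 38 mm tall. About 0.25 kg. Above it a 12 mm shaft, then a round dark hub 24 mm wide from 78 to 98 mm above the origin, to grip from any side; top at 100 mm. Origin: centre of the underside, z up the shaft; at the start 2 mm above the bench (grey mat). Loose.
- plate_tile: Fixed foam tile 104 x 104 mm, 22 mm high, dark top layer over a yellow lower one. Origin: centre of its underside, on the bench. Round cut-out 76 mm in diameter (the larger round one); upright walls, centred, 14 mm deep: its yellow floor is 8 mm above the origin.
- bob_tile: Fixed foam tile 104 x 104 mm, 22 mm high, dark top layer over a yellow lower one. Origin: centre of its underside, on the bench. Round cut-out 55 mm in diameter (the smaller round one); upright walls, centred, 14 mm deep: its yellow floor is 8 mm above the origin.
- vane_tile: Fixed foam tile 104 x 104 mm, 22 mm high, dark top layer over a yellow lower one. Origin: centre of its underside, on the bench. Cross-shaped cut-out, arms along the tile's x and y axes, 72 mm from end to end and 20 mm wide; upright walls, centred, 14 mm deep: its yellow floor is 8 mm above the origin.
- clamp_tile: Fixed foam tile 104 x 104 mm, 22 mm high, dark top layer over a yellow lower one. Origin: centre of its underside, on the bench. Rectangular cut-out 76 mm along the tile's x by 42 mm along its y; upright walls, centred, 14 mm deep: its yellow floor is 8 mm above the origin.
- beaker: Bystander: empty glass beaker, 68 mm in diameter, 92 mm tall. Origin: centre of its underside.
- jar: Bystander: small amber sample jar with white cap, 60 mm in diameter, 75 mm tall. Origin: centre of its underside.
Mind the look-alikes: they are no part of the job. What is shaped like the vane_head but yellow is not meant.

How it is judged:
At the end, for the whole second after the job is handed in: Each of the four heads stands upright (within 0.06 rad) on the floor of its own tile's cut-out: underside less than 3 mm above that floor, axis within 12 mm of the tile's centre; all at rest (horizontal distance between plate_head and plate_tile below 0.012 m and z of plate_head in the frame of plate_tile below 0.011 m and angle between each of plate_head, bob_head, vane_head, clamp_head's own z axis and vertical below 0.06 rad and linear speed of each of plate_head, bob_head, vane_head, clamp_head below 0.02 m/s and angular speed of each of plate_head, bob_head, vane_head, clamp_head below 0.2 rad/s and horizontal distance between bob_head and bob_tile below 0.012 m and z of bob_head in the frame of bob_tile below 0.011 m and horizontal distance between vane_head and vane_tile below 0.012 m and z of vane_head in the frame of vane_tile below 0.011 m and horizontal distance between clamp_head and clamp_tile below 0.012 m and z of clamp_head in the frame of clamp_tile below 0.011 m); the robot touches nothing.
It fails at once if a head is dropped (falling faster than 0.6 m/s, out of the fingers) ((linear speed of plate_head above 0.6 m/s and contact force between the fingers and plate_head below 0.05 N) or (linear speed of bob_head above 0.6 m/s and contact force between the fingers and bob_head below 0.05 N) or (linear speed of vane_head above 0.6 m/s and contact force between the fingers and vane_head below 0.05 N) or (linear speed of clamp_head above 0.6 m/s and contact force between the fingers and clamp_head below 0.05 N)).
It fails at once if a head is knocked over (tilted by more than 0.7 rad) (angle between any of plate_head, bob_head, vane_head, clamp_head's own z axis and vertical above 0.7 rad).
It fails at once if the beaker or the jar is moved by more than 25 mm (distance of any of beaker, jar from where it was at the start of the episode above 0.025 m).
It also fails if it takes over 112 s, if anything falls off the work surface, if the arm or the gripper's body presses on something with over 40 N, if the wrist force passes 120 N, or if a joint passes its speed limit or range.

## Working session

There is one attempt and no reset: what is moved stays moved. The work goes in short steps, each a Python script; the robot and the scene stay as the last script left them, time stands still between calls to the robot, and variables do not carry over. Pictures are saved under pics/ and viewed, about 12 in all and at most 16, crops included, and the job is handed in when it is done.

```bash
mkdir -p pics; ls; python3 - <<'E'
from rig import r, kin, capture, get_calibration, status
import cv2,numpy as np
for n in("top","side"):
    im=capture(n); cv2.imwrite(f"pics/{n}0.png",im)
    c=get_calibration(n); print(n,c)
cv2.imwrite("pics/top0b.png",cv2.resize(cv2.imread("pics/top0.png"),(800,600),interpolation=cv2.INTER_CUBIC))
print(r.tcp_to_grasp,status.get_ee_rot(),status.get_eef_pos(),status.get_opening(),get_calibration("wrist"))
E
```

```text
pics
top {'K': array([[494.86640581,   0.        , 247.24859673],
       [  0.        , 494.86640581, 199.43140086],
       [  0.        ,   0.        ,   1.        ]]), 'R': array([[ 0.00665113, -0.99997596,  0.00195825],
       [-0.99603241, -0.00679866, -0.08873115],
       [ 0.08874233, -0.00136032, -0.99605369]]), 't': array([-0.00466751,  0.4895451 ,  1.37787994])}
side {'K': array([[397.60029247,   0.        , 257.56228313],
       [  0.        , 397.60029247, 191.39326666],
       [  0.        ,   0.        ,   1.        ]]), 'R': array([[-0.9938107 , -0.10997037,  0.01571039],
       [-0.07142337,  0.52423073, -0.84857578],
       [ 0.08508232, -0.84444577, -0.52884056]]), 't': array([0.46266219, 0.09252622, 0.98330356])}
0.0187 [ 0.09683606  0.70046537 -0.09754014  0.70032632] [0.1837636  0.64933745 0.23065849] 0.08537277030885061 {'K': array([[297.31863964,   0.        , 256.5177737 ],
       [  0.        , 297.31863964, 188.1633147 ],
       [  0.        ,   0.        ,   1.        ]]), 'T_tool_cam': array([[ 4.97071200e-04, -2.83563920e-01,  9.58953209e-01,
        -1.43279613e-01],
       [ 9.99999384e-01,  1.09291168e-03, -1.95171747e-04,
         7.86224232e-04],
       [-9.92707499e-04,  9.58952715e-01,  2.83564288e-01,
        -7.24278037e-02],
       [ 0.00000000e+00,  0.00000000e+00,  0.00000000e+00,
         1.00000000e+00]])}
```

View pics/top0b.png

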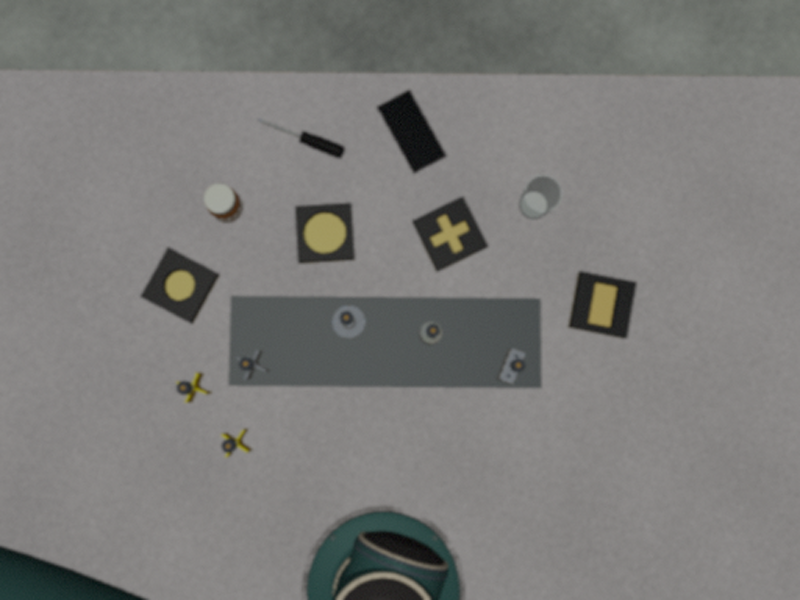

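View pics/side0.png

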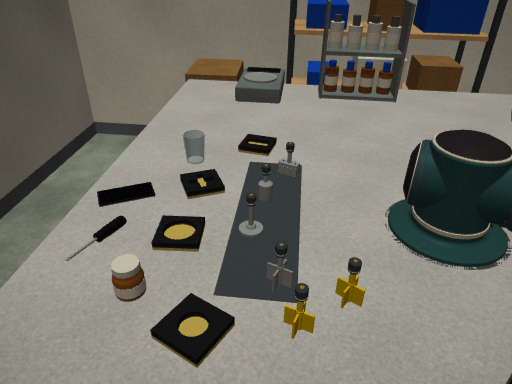

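Top view (800x600 scale): the four steel heads stand on the grey mat: plate (347,320), bob (431,331), vane (250,364), clamp (513,366). The look-alikes are yellow vanes at (190,387) and (235,443). The tiles are bob (180,286), plate (325,233), vane (450,234) and clamp (603,305). The jar is at (222,202) and the beaker at (540,200). I choose the grey vane on the mat, and next take close crops.

```bash
cat > vis.py <<'E'
import numpy as np,cv2
def ray(c,uv,z):
    d=c["R"].T@np.linalg.solve(c["K"],[uv[0],uv[1],1]); o=-c["R"].T@c["t"]
    return o+d*(z-o[2])/d[2]
def proj(c,X):
    p=c["K"]@(c["R"]@np.array(X)+c["t"]); return p[:2]/p[2]
E
python3 - <<'E'
import cv2,numpy as np
from rig import get_calibration
from vis import *
im=cv2.imread("pics/top0.png"); c=get_calibration("top")
hsv=cv2.cvtColor(im,cv2.COLOR_BGR2HSV)
y=cv2.inRange(hsv,(18,70,90),(38,255,255))
n,l,s,ce=cv2.connectedComponentsWithStats(y)
for i in range(1,n):
    if s[i,4]>60: 
        rc=cv2.minAreaRect(np.argwhere(l==i)[:,::-1].astype(np.float32)); print("yel",s[i],ce[i],rc,ray(c,ce[i],.008)[:2])
d=cv2.inRange(hsv,(0,0,0),(180,255,60)); d=cv2.morphologyEx(d|y,cv2.MORPH_CLOSE,np.ones((3,3)))
for k in cv2.findContours(d,cv2.RETR_EXTERNAL,cv2.CHAIN_APPROX_NONE)[0]:
    if 800<cv2.contourArea(k)<3000:
        rc=cv2.minAreaRect(k); b=[ray(c,p,.022) for p in cv2.boxPoints(rc)]
        e=b[1]-b[0]; print("tile",np.mean(b,0)[:2].round(4),[np.linalg.norm(b[i+1]-b[i]).round(4) for i in (0,1)],"ang",np.degrees(np.arctan2(e[1],e[0]))%90,rc[0])
a=cv2.resize(im[195:255,140:350],None,fx=3.8,fy=3.8,interpolation=cv2.INTER_CUBIC)
s=cv2.imread("pics/side0.png")[130:300,200:340]
cv2.imwrite("pics/c1.png",a);cv2.imwrite("pics/c2.png",cv2.resize(s,None,fx=3.5,fy=3.5,interpolation=cv2.INTER_CUBIC))
E
```

```text
yel [194 136  28  26 571] [207.47110333 148.67950963] ((207.5, 148.5), (25.0, 27.0), 90.0) [0.6368593 0.1142309]
yel [275 137  25  25 324] [287.40123457 149.26234568] ((287.23980712890625, 149.22850036621094), (21.189191818237305, 20.852855682373047), 19.653823852539062) [ 0.63677661 -0.11616957]
yel [106 173  19  20 298] [114.82885906 182.27516779] ((115.0, 182.5), (19.0, 18.0), 90.0) [0.53752571 0.37812928]
yel [376 181  19  28 397] [385.21410579 194.65743073] ((385.2919921875, 194.6439971923828), (14.936936378479004, 26.743375778198242), 10.30484676361084) [ 0.50719416 -0.39590882]
yel [149 275  11  15  66] [154.16666667 282.54545455] ((153.82432556152344, 282.4459228515625), (14.302711486816406, 8.713146209716797), 80.53767395019531) [0.25427321 0.25889726]
tile [0.0258 0.549 ] [np.float64(0.2502), np.float64(0.0883)] ang 0.3575795454529782 (45.5, 366.5)
tile [ 0.5059 -0.3919] [np.float64(0.1008), np.float64(0.1029)] ang 78.62524201671391 (385.1886901855469, 194.66038513183594)
tile [0.536  0.3742] [np.float64(0.097), np.float64(0.104)] ang 63.73293002319228 (114.9013900756836, 182.24740600585938)
tile [0.634  0.1131] [np.float64(0.0976), np.float64(0.1007)] ang 4.043860827716671 (207.45526123046875, 148.7840576171875)
tile [ 0.6338 -0.1159] [np.float64(0.1004), np.float64(0.0992)] ang 27.2580464071657 (287.7000427246094, 149.40000915527344)
tile [ 0.8254 -0.0445] [np.float64(0.0659), np.float64(0.1409)] ang 30.470675000413458 (263.00146484375, 83.78041076660156)
```

View pics/c1.png

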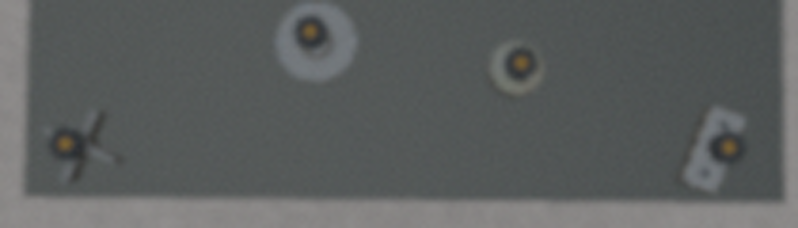

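View pics/c2.png

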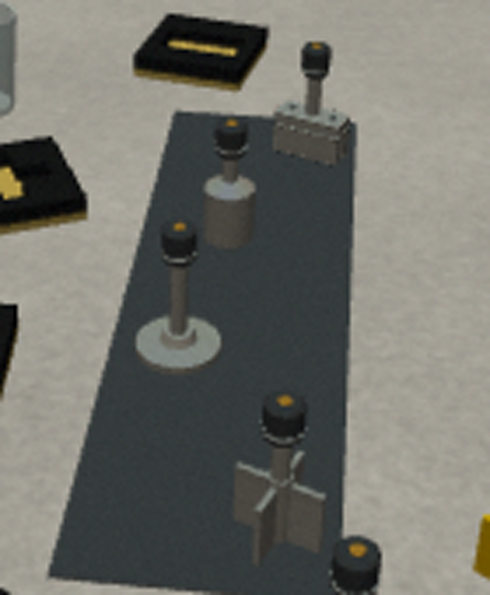

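Close crops confirm the choice: the steel vane (crop 65,145) is grey, and the only yellow vanes are off the mat. Next I compute poses and overlay the models to check them.

```bash
cat > poses.py <<'E'
import numpy as np
from rig import get_calibration
from vis import *
ct=get_calibration("top"); cs=get_calibration("side")
f=lambda x,y:((x+.5)/3.8-.5+140,(y+.5)/3.8-.5+195)
head={k:ray(ct,f(*p),.102)[:2] for k,p in dict(plate=(310,32),bob=(520,63),vane=(65,145),clamp=(728,148)).items()}
tile=dict(plate=(.6355,.1135),bob=(.537,.376),vane=(.6355,-.116),clamp=(.5065,-.394))
def ang(a,b,z):
    d=ray(ct,f(*a),z)-ray(ct,f(*b),z); return np.arctan2(d[1],d[0])
yaw=dict(plate=0,bob=0,vane=ang((97,112),(70,180),.044),clamp=ang((733,112),(697,185),.040))
tyaw=dict(plate=0,bob=0,vane=np.radians(27.3),clamp=np.radians(-11.4))
E
python3 - <<'E'
from poses import *
for k in head: print(k,head[k].round(4),np.degrees(yaw[k]).round(1))
out=[]
for n,c in(("top",ct),("side",cs)):
    S=4; im=cv2.resize(cv2.imread(f"pics/{n}0.png"),None,fx=S,fy=S,interpolation=cv2.INTER_CUBIC)
    def poly(o,a,pts,z,col,cl=True):
        R=np.array([[np.cos(a),-np.sin(a)],[np.sin(a),np.cos(a)]])
        P=[proj(c,[*(np.array(o)+R@p),z]) for p in np.array(pts)]
        cv2.polylines(im,[((np.array(P)+.5)*S-.5).round().astype(int)],cl,col,1)
    t=np.linspace(0,6.28,40); circ=lambda r:np.c_[r*np.cos(t),r*np.sin(t)]
    rect=lambda a,b:[(a,b),(-a,b),(-a,-b),(a,-b)]
    for k in head:
        poly(head[k],0,circ(.012),.1,(0,0,255))
    poly(head['plate'],0,circ(.03),.009,(0,255,0)); poly(head['bob'],0,circ(.0195),.047,(0,255,0))
    poly(head['clamp'],yaw['clamp'],rect(.03,.013),.04,(0,255,0))
    poly(head['clamp'],yaw['clamp'],rect(.03,.013),.002,(0,255,0))
    for z in(.044,.002):
        for l in([(-.028,0),(.028,0)],[(0,-.028),(0,.028)]): poly(head['vane'],yaw['vane'],l,z,(0,255,0))
    for k in tile: poly(tile[k],dict(plate=np.radians(4),bob=np.radians(63.7)).get(k,tyaw[k]),rect(.052,.052),.022,(255,255,0))
    poly(tile['plate'],0,circ(.038),.022,(255,0,255));poly(tile['bob'],0,circ(.0275),.022,(255,0,255))
    poly(tile['clamp'],tyaw['clamp'],rect(.038,.021),.022,(255,0,255))
    for q in(rect(.036,.01),rect(.01,.036)): poly(tile['vane'],tyaw['vane'],q,.022,(255,0,255))
    if n=="top": 
        w=im[118*S:258*S,85*S:415*S]; cv2.imwrite("pics/o_top.png",cv2.resize(w,(800,int(800*w.shape[0]/w.shape[1])),interpolation=cv2.INTER_AREA))
    else:
        w=im[125*S:365*S,145*S:320*S]; cv2.imwrite("pics/o_side.png",cv2.resize(w,None,fx=600/w.shape[0],fy=600/w.shape[0],interpolation=cv2.INTER_AREA))
E
```

```text
plate [0.4723 0.068 ] 0.0
bob [ 0.4515 -0.0792] 0.0
vane [0.3921 0.2379] -20.5
clamp [ 0.3931 -0.2244] -26.6
```

View pics/o_top.png

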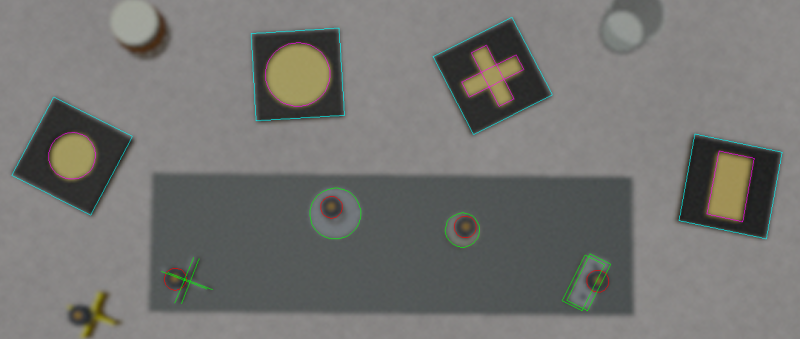

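View pics/o_side.png

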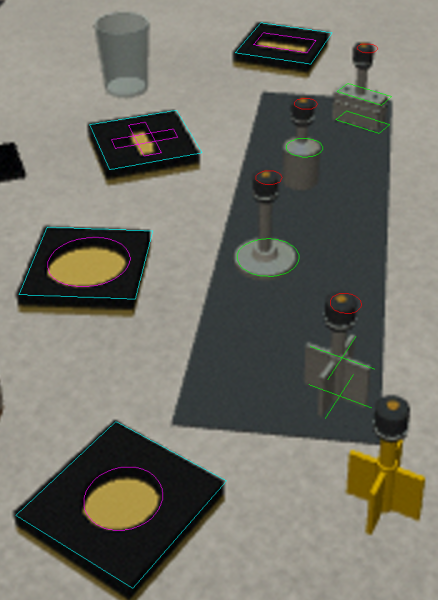

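The overlays fit in both views (heads are off by about 1-2 mm in the side view). I'll do the plate first.

```bash
cat > job.py <<'E'
from rig import r, kin, capture, status
from poses import *
from scipy.spatial.transform import Rotation as Ro
def ori(psi):   # tool x down, tool y at angle psi in the world
    x=np.array([0,0,-1.]); y=np.array([np.cos(psi),np.sin(psi),0])
    return Ro.from_matrix(np.c_[x,y,np.cross(x,y)]).as_quat()
ZP=.090-r.tcp_to_grasp; UP=.13
def place(k, rel):
    h=np.array(head[k])+[.001,0]; t=np.array(tile[k])
    m={'vane':np.pi/2,'clamp':np.pi}.get(k)
    mid=np.arctan2(*(h+t)[::-1])+rel; d=tyaw[k]-yaw[k]
    d=0 if m is None else (d+m/2)%m-m/2
    a,b=ori(mid-d/2),ori(mid+d/2)
    r.move_to([*h,ZP+UP],a)
    r.servo_line([*h,ZP+.045],speed=.2)
    if r.servo_line([*h,ZP],speed=.08,force_limit=10): print("CONTACT going down",status.get_eef_pos()); return
    r.close_gripper(squeeze=40); print(k,"opening",status.get_opening(),"d",np.degrees(d))
    r.servo_line([*h,ZP+.02],speed=.06); r.servo_line([*h,ZP+UP],speed=.2)
    r.servo_line([*t,ZP+UP],ori=b,speed=.2)
    print("carry opening",status.get_opening())
    r.servo_line([*t,ZP+.035],speed=.15)
    hit=r.servo_line([*t,ZP+.003],speed=.03,force_limit=8)
    if not hit: hit=r.servo_line([*t,ZP+.006-.0025],speed=.015,force_limit=5)
    print("hit",hit,"dz",status.get_eef_pos()[2]-ZP,"F",np.round(status.get_force(),1),"t",status.get_time_s())
    return hit
def release():
    r.open_gripper(); p=status.get_eef_pos()
    r.servo_line([p[0],p[1],ZP+.02],speed=.06); r.servo_line([p[0],p[1],ZP+UP],speed=.2)
def rel0():
    y=Ro.from_quat(status.get_ee_rot()).as_matrix()[:,1]; return np.arctan2(y[1],y[0])-status.get_joint_pos()[0]-status.get_joint_pos()[5]*0
E
python3 - <<'E'
from job import *
rel=rel0(); print("rel",rel); open("rel.txt","w").write(str(rel))
place("plate",rel)
cv2.imwrite("pics/p1.png",np.hstack([capture("side"),capture("wrist")])[:, :])
im=cv2.imread("pics/p1.png"); cv2.imwrite("pics/p1.png",cv2.resize(im,(800,300)))
E
```

```text
rel 0.03783178319735048
plate opening 0.022727786308105714 d 0.0
carry opening 0.02283329694788443
hit True dz 0.0060988353768024195 F [-0.1  0.7  6.1] t 8.15
```

View pics/p1.png

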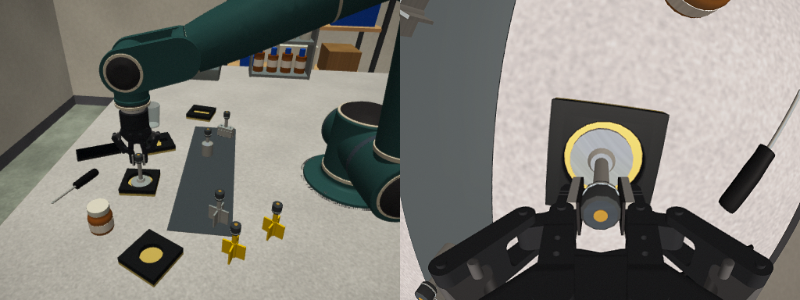

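The plate is centred in its large round cut-out (wrist view, yellow ring all round), and contact came at exactly floor height. I'll release it and do the bob, then the vane up to the release check.

```bash
python3 - <<'E'
from job import *
rel=float(open("rel.txt").read())
release()
hit=place("bob",rel)
a=capture("wrist")
if hit and abs(status.get_eef_pos()[2]-ZP-.006)<.002:
    release(); place("vane",rel)
b=capture("wrist")
cv2.imwrite("pics/p2.png",cv2.resize(np.hstack([a,b]),(800,300)))
E
```

```text
bob opening 0.022568101181497192 d 0.0
carry opening 0.022426002811092458
hit True dz 0.006246174207996669 F [-0.1 -0.3  5.7] t 18.2167
vane opening 0.02296126951908687 d -42.15445474232482
carry opening 0.02306067736282152
hit True dz 0.006153412018219659 F [-0.4  0.5  6.7] t 27.8417
```

View pics/p2.png

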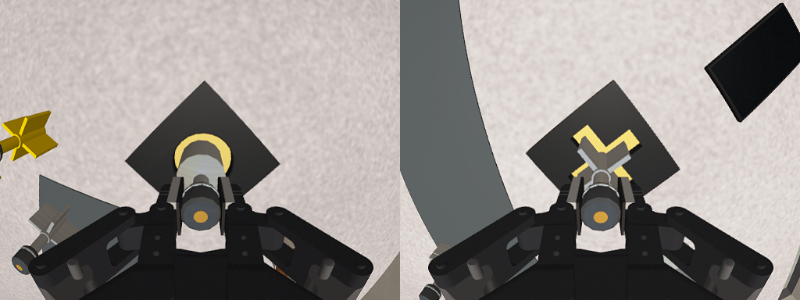

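Left: the bob is in the small round cut-out. Right: the vane's blades lie within the cross (around 605,155), again at floor height. I'll release the vane and do the clamp.

```bash
python3 - <<'E'
from job import *
rel=float(open("rel.txt").read())
release(); hit=place("clamp",rel)
a=capture("wrist")
if hit and abs(status.get_eef_pos()[2]-ZP-.006)<.002: release()
r.move_to([.35,-.2,.40],ori(-.5+rel)) if False else r.move_j([-1.4,0.116,1.442,0,1.584,0])
print(status.get_time_s(),status.get_eef_pos())
t=capture("top");s=capture("side")
cv2.imwrite("pics/t9.png",t);cv2.imwrite("pics/s9.png",s)
cv2.imwrite("pics/f1.png",cv2.resize(np.hstack([a,s]),(800,300)))
cv2.imwrite("pics/f2.png",cv2.resize(t[118:230,85:415],(800,272),interpolation=cv2.INTER_CUBIC))
E
```

```text
clamp opening 0.022773573111629246 d 15.18730221360145
carry opening 0.02270758742995315
hit True dz 0.005960415466899058 F [0.2 0.8 5.5] t 36.55
40.0 [ 0.14078165 -0.65989336  0.23096536]
```

View pics/f1.png

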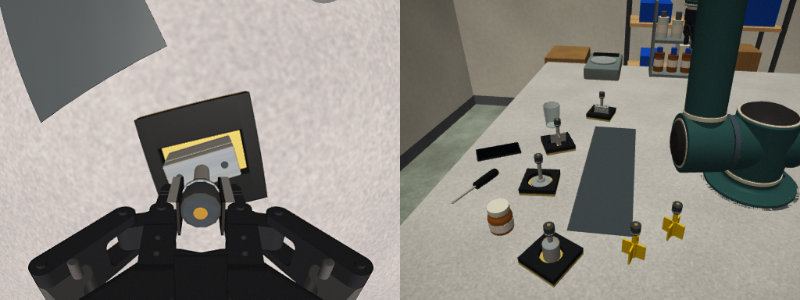

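View pics/f2.png

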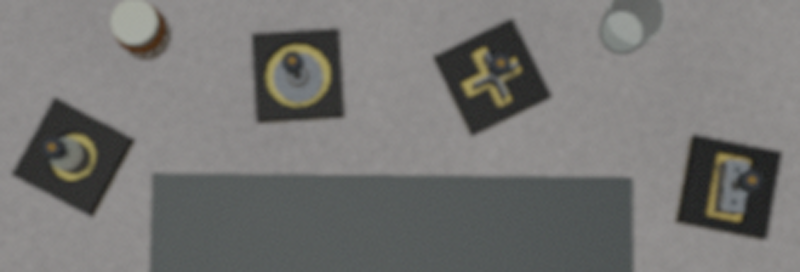

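All four are standing in their own tiles, and the beaker and jar have not moved. I'll make a quick numeric check of the hub dots (crop: plate 292,62; bob 53,148; vane 501,63; clamp 752,180), then hand in.

```bash
python3 - <<'E'
from job import *
s=800/330
ok=True
for k,p in dict(plate=(292,62),bob=(53,148),vane=(501,63),clamp=(752,180)).items():
    X=ray(ct,((p[0]+.5)/s-.5+85,(p[1]+.5)/s-.5+118),.108)[:2]; e=np.linalg.norm(X-tile[k]); ok&=e<.009; print(k,((X-tile[k])*1000).round(1))
if ok: r.hand_in(); print("handed in",status.get_time_s())
E
```

```text
plate [-3.3 -0.9]
bob [-2.4 -2.4]
vane [-2.8 -2.5]
clamp [-2.   0.3]
the job is handed in; nothing more can be done
the job is handed in; nothing more can be done
```

All four heads are standing upright in their own tiles, and I handed the job in at about 40 s of the 112 s allowed. I gripped each by the hub, carried it upright, turned the vane by −42° and the clamp by +15° to match their cut-outs, and lowered each until it touched.

- **Height:** Each head touched at 6.0–6.2 mm above its pick-up height. The floor is 6 mm higher than the mat surface, so all four sit on their floors.
- **Centring:** The last top view puts the heads 2–4 mm from their tile centres, against the 12 mm limit. That view is only accurate to about 2 mm.
- **Bystanders:** The beaker and jar look unmoved in the last pictures, and I left the yellow vanes alone. The gripper was clear of everything at hand-in.

No check failed. The one small disagreement was about 1–2 mm between the side and top views of the heads before the first grasp.

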